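Cap the dust port

ROBOT

A 6-joint arm with a two-finger parallel gripper is mounted at the origin on the work surface. World frame = base frame: x ahead of the robot, y to its left, z up, the work surface at z = 0. Lengths are in m, angles in rad, forces in N, time in s.
With the tool pointing down it reaches from about 0.4 to 0.825 m from the base axis. Payload 7 kg.
Tool frame: the origin (TCP) lies on the centre line of the jaws, within the pads' length; the fingertips stand 19 mm ahead of it and the grasp point (between the pads) is the TCP; z points along the fingers, y is the line along which they close (so a half turn about z gives the same grasp; the last joint's range is limited). The gripper opens to 88 mm and grips with 3 to 60 N. Pads are 19 mm wide; open, the fingers measure 130 mm over their backs; the gripper's body (78 mm by 193 mm) begins 47 mm behind the grasp point.
Start: joints at [1.598, 0.359, 0.012, 0, -1.224, -0.288], TCP at [0.174, 0.652, 0.246] pointing down, gripper open.
Joint ranges: [-3.07, 3.07], [-1.43, 2.12], [-1.02, 1.25], [-3.03, 1.67], [-3.05, -0], [-3.03, 3.03]. Speed limits (rad/s): [2.39, 2.39, 3.01, 3.14, 3.14, 3.14].

INTERFACE

Orientations are given as [roll, pitch, yaw] about the fixed x, y, z axes, in that order (R = Rz(yaw) Ry(pitch) Rx(roll)).
In Python, from station import arm, imaging, models gives the robot as it stands.
- The arm moves only by the tool play_rows, never from a script. Its arguments are lists of equal length, an entry for each row: "travel": the shift along the tool's x, y, z in units of 25 mm (1.0 is 25 mm), a list of three; "twist": the turn about the tool's z in units of 0.15 rad (1.0 is 0.15 rad). A call has 1 to 8 rows; each row shifts and turns the commanded pose from where the row before left it, along the tool's axes as they then stand; what a row does not reach is not made up. A row lasts 1/8 s, in which the tool goes at most 62.5 mm and 10.7 degrees, less where a joint would pass 70% of its speed; a pose out of reach is approached as far as the arm can. A call with a number of a shift or a turn outside -1 to 1 is refused whole. A call with a gripper value outside its range is refused whole. "fingers" is the opening, from 0 (shut) to 1 (fully open), set as the call begins (left out, the last holds). The fingers move at their own pace and stop on an object; "newtons" is the grip in N (left out, the last holds). Time passes only in rows, so rows that do not move let the fingers close. It gives the time, the measured TCP pose, the force, the opening and the grip force at its end, in the units of the state.
- arm.get_state(): the state, without advancing time (a new reading comes with each control period).
- imaging.grab_frame(name): name is "scene" or "top"; returns a dict with "pixels" (480x640x3 uint8, red, green, blue), "fx", "fy", "cx", "cy" (pixels), "R" (3x3) and "t" (3): a world point X has camera coordinates R X + t. Camera axes: x right, y down, z forward; pixel columns grow to the right and rows downward; lengths in m; the calibration is good to about 2 mm. A picture is of the moment at which its call begins. There is no depth.
- arm.job_done(): hands the job in; it is judged then, once.
Trained networks look in the newest picture that a camera, given by its name, has taken for a name from the list of things; names that differ only in an ending like _2 or _b are one class to them, and where a whole thing is asked for, a point or a joint stands for the part that bears it (a point fixed in the world has none). Each returns a list of dicts, best first, with "confidence" (0 to 1); they miss things now and then, are a little off and sometimes report something else, mostly with a low value. They report only what shows in the picture. A call takes as long as a camera call.
- models.boxes_of(name, camera): "extent" ([centre column, centre row, width, height] in pixels, round what is visible of it).
- models.silhouettes(name, camera): "pixels" (480x640 bool, what is visible of it) and "extent" ([centre column, centre row, width, height] in pixels, round what is visible of it).
The state is a dict: "t": time; "q": joint angles; "qd": joint speeds; "joint_efforts": joint torques, N m; "eef_pos": TCP position; "ee_rot": TCP orientation; "force": force on the tool from outside, world axes, zero at the start; "moment": the same for the moment, N m; "width": finger opening in m; "gripper_force": force on a finger pad.
Only numpy, scipy, OpenCV 4.12 (cv2) and the standard library are available. Lean on these libraries where they do the work, as an engineer would, in place of code of your own. Each camera call takes 0.05 s, during which the arm holds its last target. There are 200 camera calls.

TASK

Clear the dust port and close it. Stand the mallet that is in the port upright in the middle of the cork pad on the other side of the bench top, and put the metal cover that stands on its edge into the port's recess, closed face up and rim down, lying level and fully home. Leave everything else where it is, and do not knock the mallet over.

Things in the scene. Friction and masses are not known exactly. Their poses are not given: they have to be found in the camera images.
- deck: Centre board of a raised bench top: fixed plywood 400 (x) x 220 (y) x 30 mm thick on the table; origin at its underside's centre, so its top is at z = 30 mm. The port and rest modules adjoin it flush, one at its +y side and one at its -y side (either way round), same yaw.
- port: Side module with the dust port: fixed plywood board 400 (x) x 280 (y) x 30 mm, origin at its underside's centre. In the middle of its top is a flat rectangular recess, 137 (x) x 112 (y) mm, 12 mm deep, edge chamfered 3 mm, flat dark slots marked on its floor. Its centre is 250 mm from the deck's centre along the deck's +y or -y.
- port_mouth (a point): Centre of the port's mouth, level with the bench top (30 mm above the origin of the port module).
- rest: Side module with the cork pad: fixed plywood board 400 (x) x 280 (y) x 30 mm, origin at the centre of its underside. The cork pad, 150 (x) x 120 (y) x 4 mm, is fixed on it with its centre 30 mm towards +x from the module's centre.
- pad (a point): Centre of the cork pad's top, 34 mm above the table.
- cover: Aluminium cover, a shallow pan 130 x 105 mm, 30 mm thick over its rim, walls 5 mm, about 0.35 kg, one large face closed, the other open. It starts standing on a 130 mm edge on the centre board. Origin: underside middle of that edge; x along the edge, z along the 105 mm height (up at the start), y through the thickness (15 mm each way): OPEN side at +y, CLOSED face at y = -15 mm.
- cover_face (a point): Centre of the closed face's outside. Pushed near the top from the closed side, the cover tips (balance about 20 degrees; 9 the other way) and falls rim-down: y axis down, face 30 mm above what it lies on. Too wide to grasp then, it is pushed. Home in the port, the face is 18 mm above the bench top, 130 mm side along the port's x, 3.5 mm to spare all round; either way round in yaw.
- mallet: Mallet with hard silicone block head 90 (x) x 60 (y) x 60 mm (z) and an upright round wooden handle 28 mm in diameter and 110 mm long on top of it (170 mm in all), about 0.35 kg. Origin at the centre of the head's underside, z up along the handle. It stands on its head on the floor of the port's recess.
- mallet_top (a point): Centre of the top end of the mallet's handle.
- jar: Bystander: glass jar of screws, 66 mm in diameter, 78 mm tall, near the back edge of the centre board; origin at the centre of its base.
- countersink: Bystander: blue-handled countersink tool 110 mm long (y) x 26 x 26 mm, lying on the port module in front of or behind the recess; origin under its middle.
- tape: Bystander: tape measure, 50 (x) x 70 (y) x 36 mm, lying on the port module on the other side of the recess from the countersink; origin under its middle.
- caliper: Bystander: steel caliper, 180 mm long (y), jaws to -x, 55 mm wide, 8 mm thick, lying in front of the pad on the rest module; origin under its middle.

How it is judged:
By the outcome, as a careful person would: the job done as asked, in the order asked, and still so for the second after the job is handed in, with the robot touching nothing.
It also fails if it takes over 72 s, if anything falls off the work surface, if the arm or the gripper's body presses on something with over 40 N, if the wrist force passes 120 N, or if a joint passes its speed limit or range.

## Working session

There is one attempt and no reset: what is moved stays moved. The work goes in short steps, Python scripts to look and compute and a tool call to move; the robot and the scene stay as the last step left them, time stands still between calls to the robot, and variables do not carry over. Pictures are saved under pics/ and viewed, at most 10 in all, crops included, and the job is handed in when it is done.

Besides the shell and the picture viewer there is one more tool, called after "Emit:" by a JSON object that holds its "fn" and its "kwargs". play_rows: Moves the arm, as the interface text tells. Shifts and turns lie within -1 to 1; 1 stands for 25 mm of shift or 0.15 rad of turn. Its arguments: {"type":"object","properties":{"travel":{"type":"array","items":{"type":"array","items":{"type":"number"}}},"twist":{"type":"array","items":{"type":"number"}},"fingers":{"type":"number"},"newtons":{"type":"number"}},"required":["travel","twist"]}

```bash
ls; mkdir -p pics; cat > h.py <<'E'
import numpy as np, cv2
from station import arm, imaging, models
def ray(f,u,v):
    R=np.array(f["R"]);t=np.array(f["t"]);d=R.T@np.array([(u-f["cx"])/f["fx"],(v-f["cy"])/f["fy"],1]);return -R.T@t,d
def at(f,u,v,z):
    c,d=ray(f,u,v);return c+d*(z-c[2])/d[2]
def pr(f,X):
    p=np.array(f["R"])@np.array(X)+np.array(f["t"]);return np.array([f["fx"]*p[0]/p[2]+f["cx"],f["fy"]*p[1]/p[2]+f["cy"]])
def save(f,n): cv2.imwrite("pics/"+n,f["pixels"][:,:,::-1])
E
python3 - <<'E'
from h import *
np.set_printoptions(precision=4,suppress=True)
s=arm.get_state();print(s["eef_pos"],s["ee_rot"],s["width"],s["t"])
for c in("scene","top"):
    f=imaging.grab_frame(c);save(f,c+"0.png");print(c,ray(f,320,240),f["fx"])
    for n in("deck","port","rest","cover","mallet","jar","countersink","tape","caliper"):
        b=models.boxes_of(n,c);print(n,[(np.round(x["extent"]),round(x["confidence"],2)) for x in b[:2]])
E
```

```text
pics
[0.174  0.6517 0.2446] [ 3.1399 -0.0002 -0.2609] 0.08752863714377672 0.0
scene (array([0.9958, 0.4071, 0.8798]), array([-0.4351, -0.4379, -0.7868])) 600.460993279904
deck [(array([343., 294., 255., 219.]), 0.91)]
port [(array([458., 365., 312., 226.]), 0.62)]
rest [(array([252., 215., 254., 197.]), 0.74)]
cover [(array([348., 244.,  75.,  78.]), 0.65)]
mallet [(array([474., 367.,  71.,  95.]), 0.59), (array([519., 316.,  63.,  56.]), 0.32)]
jar [(array([285., 339.,  45.,  62.]), 0.76)]
countersink [(array([518., 314.,  63.,  58.]), 0.96), (array([456., 366., 304., 228.]), 0.49)]
tape [(array([406., 438.,  56.,  60.]), 0.79)]
caliper [(array([318., 168.,  75.,  52.]), 0.64)]
top (array([ 0.4041, -0.0218,  1.2054]), array([ 0.126 ,  0.0182, -0.9919])) 559.0874849333272
deck [(array([306., 245., 117., 189.]), 0.84), (array([320., 249.,  33.,  65.]), 0.63)]
port [(array([190., 239., 140., 188.]), 0.84), (array([180., 239.,  49.,  42.]), 0.42)]
rest [(array([429., 251., 141., 193.]), 0.68)]
cover [(array([321., 249.,  32.,  69.]), 0.84)]
mallet [(array([181., 235.,  41.,  46.]), 0.64), (array([321., 249.,  28.,  72.]), 0.5)]
jar [(array([295., 158.,  34.,  41.]), 0.79)]
countersink [(array([426., 252., 140., 192.]), 0.6), (array([183., 307.,  51.,  17.]), 0.56)]
tape [(array([192., 170.,  36.,  30.]), 0.66), (array([427., 251., 138., 192.]), 0.61)]
caliper [(array([420., 315.,  85.,  23.]), 0.85)]
```

View pics/scene0.png

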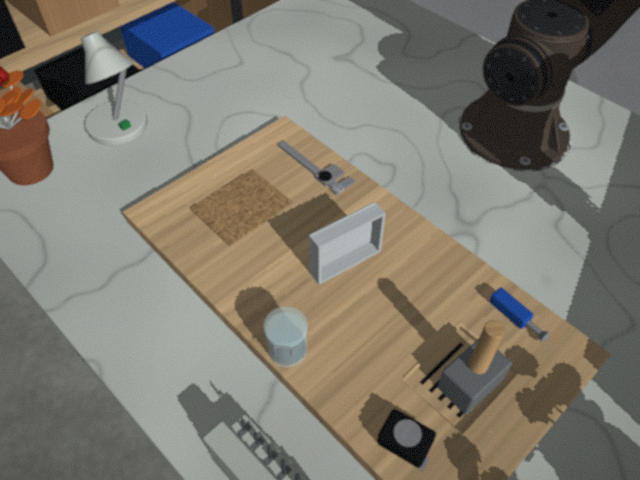

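View pics/top0.png

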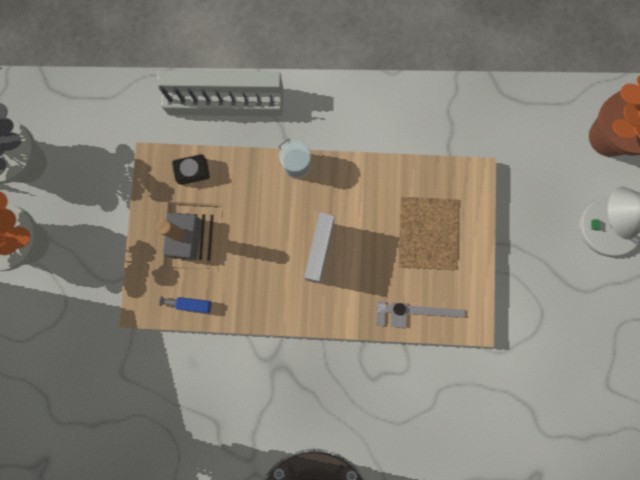

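The scene view (robot upper right) shows the cover with its open side towards the port. In the top view (+x up, +y left) the port and mallet are on the left (handle top ~(165,228)) and the cover top is at ~(320,247). The pad is at ~(430,233), the jar at (295,158), and the tape and countersink lie above and below the port. Next I'll measure these by fitting.

```bash
cat > m.py <<'E'
from h import *
np.set_printoptions(precision=4,suppress=True)
f=imaging.grab_frame("top");g=imaging.grab_frame("scene")
def best(n,c): return models.silhouettes(n,c)[0]["pixels"]
U=np.zeros((480,640),bool)
for n in("deck","port","rest"): 
    for m in models.silhouettes(n,"top")[:1]: U|=m["pixels"]
def rect(mask,fr,z,name):
    v,u=np.nonzero(mask);P=np.array([at(fr,a,b,z)[:2] for a,b in zip(u,v)]).astype(np.float32)*1000
    r=cv2.minAreaRect(cv2.convexHull(P));print(name,np.round(r[0],1),np.round(r[1],1),round(r[2],2));return r
rect(U,f,.03,"bench")
rect(best("cover","top"),f,.135,"cover top")
rect(best("jar","top"),f,.07,"jar");rect(best("tape","top"),f,.066,"tape");rect(best("countersink","top"),f,.05,"cs");rect(best("caliper","top"),f,.038,"cal")
# cork colour
im=cv2.cvtColor(f["pixels"],cv2.COLOR_RGB2HSV);s=im[225:245,410:450].reshape(-1,3);w=im[180:240,250:290].reshape(-1,3);print("cork",s.mean(0),"wood",w.mean(0))
for n,(u,v) in dict(h=(165,228),padc=(430,233)).items():print(n,at(f,u,v,.188 if n=='h' else .034))
print("handle scene",at(g,493,328,.188))
def crop(fr,x,y,w,h,k,n): cv2.imwrite("pics/"+n,cv2.resize(fr["pixels"][y:y+h,x:x+w,::-1],None,fx=k,fy=k,interpolation=cv2.INTER_CUBIC))
a=cv2.resize(f["pixels"][190:280,145:275,::-1],(780,540),interpolation=cv2.INTER_CUBIC);cv2.imwrite("pics/cropA.png",a)
a=cv2.resize(g["pixels"][300:430,390:540,::-1],(690,598),interpolation=cv2.INTER_CUBIC);cv2.imwrite("pics/cropB.png",a)
E
python3 m.py
```

```text
bench [551.   21.2] [782.  403.1] 88.32
cover top [526.1  -2.4] [ 34.7 133.6] 77.31
jar [719.1  53.7] [83.8 64.9] 1.28
tape [693.9 272.7] [57.3 73. ] 13.08
cs [413.4 275.7] [110.   26.4] 84.15
cal [ 398.8 -210.5] [178.7  49.6] 88.6
cork [ 15.7575 106.965  137.1463] wood [ 16.4183  89.3829 166.6904]
h [0.5505 0.2842 0.188 ]
padc [ 0.5721 -0.2317  0.034 ]
handle scene [0.5554 0.2871 0.188 ]
```

View pics/cropA.png

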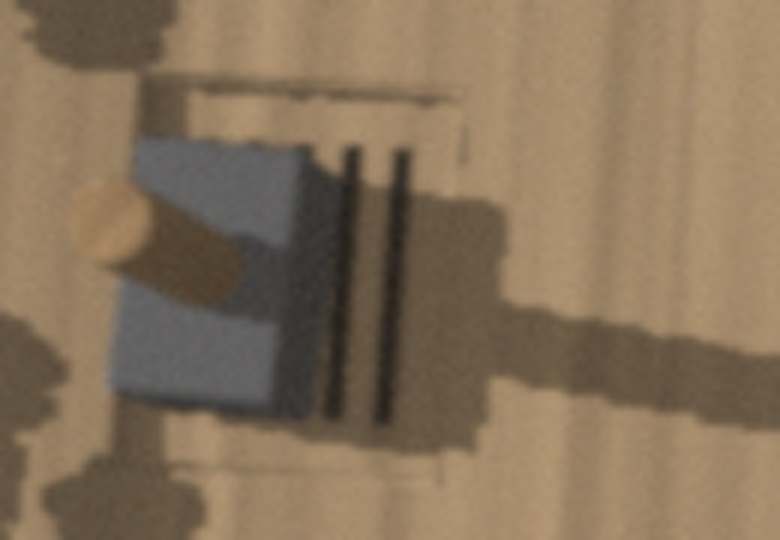

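View pics/cropB.png

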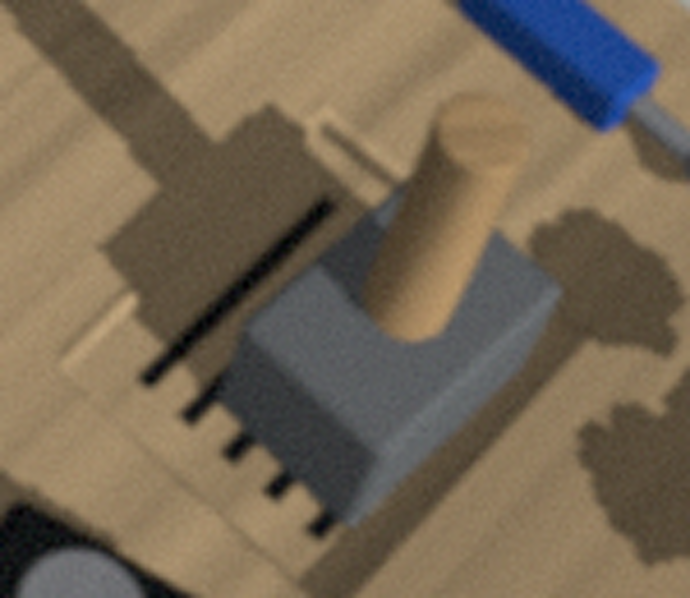

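Crop A puts the handle top at px (163.3,227) and the recess right corners at about (222.5,206) and (218.7,270). Crop B puts the handle top at (495,330) and the recess corners at (461.7,325) and (404,379).

```bash
cat > n.py <<'E'
from h import *
np.set_printoptions(precision=4,suppress=True)
f=imaging.grab_frame("top");g=imaging.grab_frame("scene")
def tri(a,b):
    (c1,d1),(c2,d2)=ray(f,*a),ray(g,*b);A=np.array([d1,-d2]).T;s=np.linalg.lstsq(A,c2-c1,rcond=None)[0]
    p,q=c1+s[0]*d1,c2+s[1]*d2;return (p+q)/2,np.linalg.norm(p-q)
print("handle",tri((163.3,227),(495,329.8)))
print("recess +x-y",at(f,222.5,205.8,.03),at(g,404.1,379.3,.03)," -x-y",at(f,218.7,270,.03),at(g,461.7,325,.03))
yaw=np.deg2rad(-1.68);c=np.array([.551,.0212]);R=np.array([[np.cos(yaw),-np.sin(yaw)],[np.sin(yaw),np.cos(yaw)]])
W=lambda x,y,z:np.append(c+R@[x,y],z)
for sx in(.0685,-.0685):print(W(sx,.25-.056,.03))
A=cv2.resize(f["pixels"][130:360,110:510,::-1],None,fx=2,fy=2,interpolation=cv2.INTER_CUBIC);o=np.array([110,130])
def poly(P,col): cv2.polylines(A,[np.round(np.array([(pr(f,p)-o)*2 for p in P])*8).astype(np.int32)],True,col,1,cv2.LINE_AA,3)
B=lambda x0,x1,y0,y1,z:[W(x0,y0,z),W(x1,y0,z),W(x1,y1,z),W(x0,y1,z)]
poly(B(-.2,.2,-.39,.39,.03),(0,0,255));poly(B(-.0715,.0715,.25-.059,.25+.059,.03),(0,255,0));poly(B(-.045,.105,-.31,-.19,.034),(255,0,0))
cc=np.array([.5261,-.0024]);t=np.deg2rad(-12.7);Rc=np.array([[np.cos(t),-np.sin(t)],[np.sin(t),np.cos(t)]])
poly([np.append(cc+Rc@[x,y],.135) for x,y in((-.065,-.015),(.065,-.015),(.065,.015),(-.065,.015))],(255,0,255))
cv2.imwrite("pics/ov.png",A)
E
python3 n.py
```

```text
handle (array([0.5529, 0.2894, 0.1831]), np.float64(0.000805882726160185))
recess +x-y [0.6236 0.2103 0.03  ] [0.625  0.2157 0.03  ]  -x-y [0.4856 0.2126 0.03  ] [0.4863 0.2205 0.03  ]
[0.6252 0.2131 0.03  ]
[0.4882 0.2171 0.03  ]
```

View pics/ov.png

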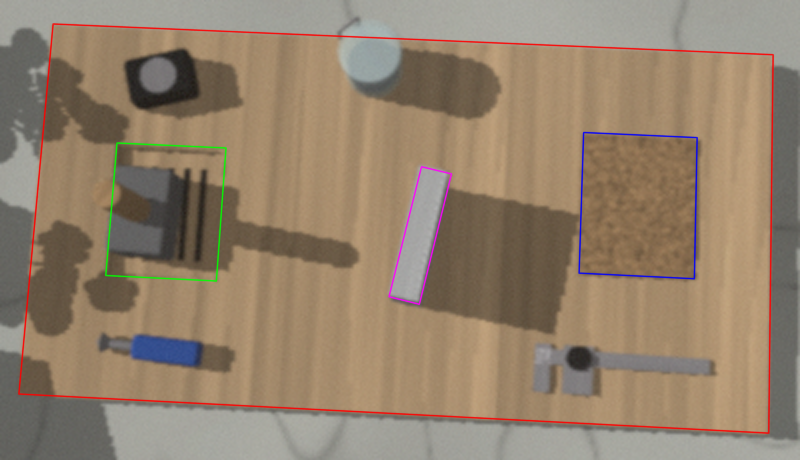

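The overlay fits: bench centre (0.551,0.0212), yaw −1.68°, with the pad, recess and cover outlines all lining up. I'll align the tool to the bench axes (tool x = bench x, tool y = −bench y, z down) and go over the mallet.

Emit:
{"fn": "play_rows", "kwargs": {"travel": [[0,0,0],[0,0,0],[0.97,0.88,0],[0.97,0.88,0],[0.97,0.88,0],[0.97,0.88,0],[0.97,0.88,0],[0.97,0.88,0]], "twist": [-0.78,-0.77,0,0,0,0,0,0], "fingers": 1}}

```text
t: 2.6
eef_pos: [0.317, 0.5144, 0.2458]
ee_rot: [-3.141, -0.0, -0.03]
force: [0.8, 1.5, 0.9]
width: 0.0876
gripper_force: 0.0
```

Emit:
{"fn": "play_rows", "kwargs": {"travel": [[0.97,0.88,0],[0.97,0.88,0],[0.97,0.88,0],[0.97,0.88,0],[0.97,0.88,0],[0.97,0.88,0],[0.97,0.88,0],[0,0,0]], "twist": [0,0,0,0,0,0,0,0]}}

```text
t: 3.6
eef_pos: [0.4824, 0.3549, 0.2456]
ee_rot: [3.141, -0.0, -0.033]
force: [0.6, 0.8, -0.3]
width: 0.088
gripper_force: 0.0
```

```bash
cat >> h.py <<'E'
yaw=np.deg2rad(-1.68);C=np.array([.551,.0212]);RB=np.array([[np.cos(yaw),-np.sin(yaw)],[np.sin(yaw),np.cos(yaw)]])
def tob(p): return np.append(RB.T@(np.array(p[:2])-C),p[2])
def st():
    s=arm.get_state();print("t%.2f bench"%s["t"],np.round(tob(s["eef_pos"]),4),"rpy",np.round(s["ee_rot"],4),"F",np.round(s["force"],1),"w %.4f g %.1f"%(s["width"],s["gripper_force"]));return s
E
python3 -c "
from h import *
st()"
```

```text
t3.60 bench [-0.0784  0.3315  0.2456] rpy [ 3.1414 -0.     -0.0325] F [ 0.6  0.8 -0.3] w 0.0880 g 0.0
```

Emit:
{"fn": "play_rows", "kwargs": {"travel": [[0.96,0.87,0],[0.96,0.87,0],[0.96,0.87,0],[0,0,0],[0,0,0.5],[0,0,0.5],[0,0,0],[0,0,0]], "twist": [0,0,0,0,0,0,0,0]}}

```text
t: 4.6
eef_pos: [0.551, 0.2905, 0.2205]
ee_rot: [3.141, -0.0, -0.028]
force: [-0.2, 1.0, 0.3]
width: 0.0879
gripper_force: 0.0
```

```bash
python3 -c "
from h import *
st()
g=imaging.grab_frame('scene');save(g,'s2.png')
a=cv2.resize(g['pixels'][240:440,380:600,::-1],(660,600));cv2.imwrite('pics/s2.png',a)"
```

```text
t4.60 bench [-0.0078  0.2692  0.2205] rpy [ 3.1413 -0.     -0.0276] F [-0.2  1.   0.3] w 0.0879 g 0.0
```

View pics/s2.png

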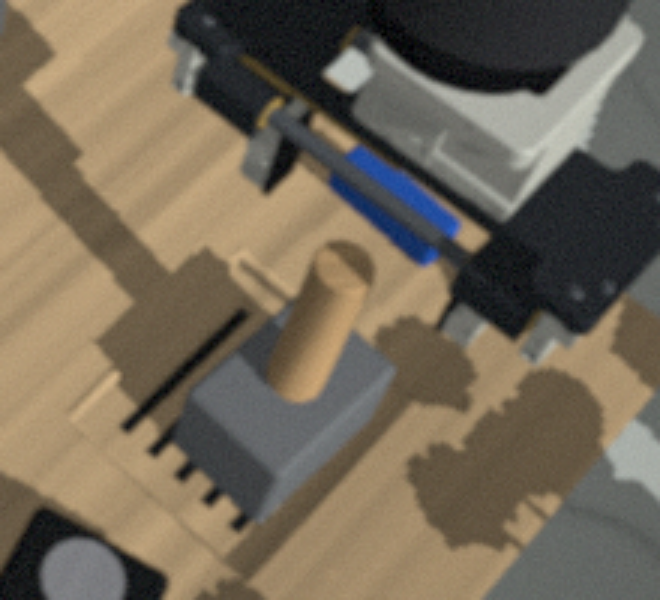

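The fingers straddle the handle, with pads at about (265,165) and (470,325) in the crop and the handle top at (345,265). I'll descend and grip.

Emit:
{"fn": "play_rows", "kwargs": {"travel": [[0.06,0.1,0.5],[0,0,0.7],[0,0,0.7],[0,0,0.7],[0,0,0],[0,0,0]], "twist": [0,0,0,0,0,0]}}

```text
t: 5.4
eef_pos: [0.5529, 0.2877, 0.1557]
ee_rot: [3.142, -0.0, -0.028]
force: [-0.1, 0.8, 0.9]
width: 0.0876
gripper_force: 0.0
```

Emit:
{"fn": "play_rows", "kwargs": {"travel": [[0,0,0],[0,0,0],[0,0,0],[0,0,0],[0,0,0],[0,0,0],[0,0,0],[0,0,0]], "twist": [0,0,0,0,0,0,0,0], "fingers": 0.2, "newtons": 25}}

```text
t: 6.4
eef_pos: [0.5527, 0.2876, 0.1555]
ee_rot: [3.142, -0.0, -0.028]
force: [-0.0, 0.1, -1.4]
width: 0.0277
gripper_force: 25.0
```

```bash
python3 -c "
from h import *
st()"
```

```text
t6.40 bench [-0.0061  0.2663  0.1555] rpy [ 3.1416 -0.     -0.0283] F [-0.   0.1 -1.4] w 0.0277 g 25.0
```

Emit:
{"fn": "play_rows", "kwargs": {"travel": [[0,0,0.0],[0,0,-0.4],[0,0,-0.9],[0,0,-0.9],[0,0,-0.9],[0,0,-0.9],[0,0,-0.9],[0,0,-0.9]], "twist": [0,0,0,0,0,0,0,0], "newtons": 40}}

```text
t: 7.4
eef_pos: [0.5521, 0.2872, 0.3013]
ee_rot: [3.141, 0.001, -0.028]
force: [0.6, 0.3, -5.0]
width: 0.0274
gripper_force: 40.0
```

Emit:
{"fn": "play_rows", "kwargs": {"travel": [[0,0,-0.2],[0,0.4,0],[0.1,0.8,0],[0.1,0.8,0],[0.1,0.8,0],[0.1,0.8,0],[0.1,0.8,0],[0.1,0.8,0]], "twist": [0,0,0,0,0,0,0,0]}}

```text
t: 8.4
eef_pos: [0.5641, 0.1557, 0.3056]
ee_rot: [-3.141, -0.0, -0.028]
force: [-0.0, 0.8, -4.4]
width: 0.027
gripper_force: 40.0
```

Emit:
{"fn": "play_rows", "kwargs": {"travel": [[0.1,0.8,0],[0.1,0.8,0],[0.1,0.8,0],[0.1,0.8,0],[0.1,0.8,0],[0.1,0.8,0],[0.1,0.8,0],[0.1,0.8,0]], "twist": [0,0,0,0,0,0,0,0]}}

```text
t: 9.4
eef_pos: [0.5796, -0.0047, 0.3056]
ee_rot: [3.142, -0.0, -0.028]
force: [0.3, 0.2, -4.0]
width: 0.0275
gripper_force: 40.0
```

Emit:
{"fn": "play_rows", "kwargs": {"travel": [[0,0.8,0],[0,0.8,0],[0,0.8,0],[0,0.8,0],[0,0.8,0],[0,0.8,0],[0,0.4,0],[0,0,0]], "twist": [0,0,0,0,0,0,0,0]}}

```text
t: 10.4
eef_pos: [0.5757, -0.134, 0.3054]
ee_rot: [-3.142, 0.0, -0.029]
force: [-0.0, 0.1, -4.4]
width: 0.0277
gripper_force: 40.0
```

```bash
python3 -c "
from h import *
st()"
```

```text
t10.40 bench [ 0.0292 -0.1544  0.3054] rpy [-3.1415e+00  1.0000e-04 -2.9500e-02] F [-0.   0.1 -4.4] w 0.0277 g 40.0
```

Emit:
{"fn": "play_rows", "kwargs": {"travel": [[0.03,0.8,0],[0,0.8,0],[0,0.8,0],[0,0.8,0],[0,0.4,0],[0,0.22,0.2],[0,0,0.7],[0,0,0.7]], "twist": [0,0,0,0,0,0,0,0]}}

```text
t: 11.4
eef_pos: [0.5735, -0.2282, 0.2638]
ee_rot: [-3.141, 0.001, -0.028]
force: [0.7, 1.1, -5.2]
width: 0.0272
gripper_force: 40.0
```

Emit:
{"fn": "play_rows", "kwargs": {"travel": [[0,0,0.8],[0,0,0.8],[0,0,0.8],[0,0,0.6],[0,0,0.4],[0,0,0.1],[0,0,0],[0,0,0]], "twist": [0,0,0,0,0,0,0,0]}}

```text
t: 12.4
eef_pos: [0.5742, -0.2289, 0.1788]
ee_rot: [3.141, -0.001, -0.028]
force: [-0.2, -0.2, -4.2]
width: 0.0276
gripper_force: 40.0
```

```bash
python3 -c "
from h import *
st()
g=imaging.grab_frame('scene');save(g,'s3.png')
a=cv2.resize(g['pixels'][90:310,160:420,::-1],(708,600));cv2.imwrite('pics/s3.png',a)"
```

```text
t12.40 bench [ 0.0305 -0.2493  0.1788] rpy [ 3.1414e+00 -1.3000e-03 -2.8300e-02] F [-0.2 -0.2 -4.2] w 0.0276 g 40.0
```

View pics/s3.png

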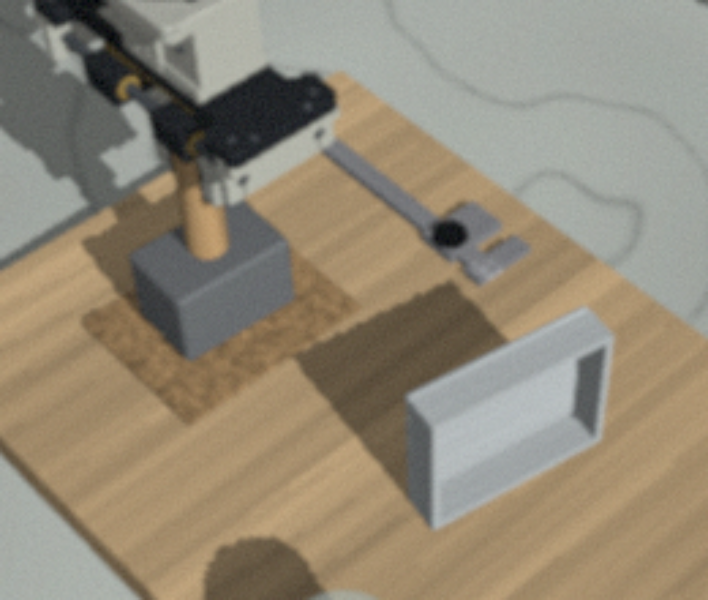

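The mallet hangs upright over the pad, about 7 mm above it. I'll lower it gently.

Emit:
{"fn": "play_rows", "kwargs": {"travel": [[0,0,0.1],[0,0,0.08],[0,0,0.04],[0,0,0.04],[0,0,0.02],[0,0,0]], "twist": [0,0,0,0,0,0]}}

```text
t: 13.2
eef_pos: [0.5739, -0.2288, 0.1715]
ee_rot: [3.141, -0.0, -0.028]
force: [-1.4, 1.4, 0.3]
width: 0.0275
gripper_force: 40.0
```

Emit:
{"fn": "play_rows", "kwargs": {"travel": [[0,0,0],[0,0,0],[0,0,0],[0,0,0],[0,0,0],[0,0,-0.6],[0,0,-0.7],[0,0,-0.8]], "twist": [0,0,0,0,0,0,0,0], "fingers": 1}}

```text
t: 14.2
eef_pos: [0.5741, -0.2288, 0.2255]
ee_rot: [3.141, -0.001, -0.028]
force: [0.7, 0.2, 0.1]
width: 0.0877
gripper_force: 0.0
```

Emit:
{"fn": "play_rows", "kwargs": {"travel": [[0,0,-0.8],[0,0,0],[-0.2,-0.9,0],[-0.2,-0.9,0],[-0.2,-0.9,0],[-0.2,-0.9,0],[-0.2,-0.9,0],[-0.2,-0.9,0]], "twist": [0,0,0,0,0,0,0,0]}}

```text
t: 15.2
eef_pos: [0.5473, -0.0922, 0.2437]
ee_rot: [-3.141, -0.0, -0.028]
force: [-0.8, 0.5, -0.1]
width: 0.0874
gripper_force: 0.0
```

Emit:
{"fn": "play_rows", "kwargs": {"travel": [[-0.2,-0.9,0],[-0.2,-0.9,0],[-0.2,-0.9,0],[-0.2,-0.9,0],[0,0,0],[0,0,0],[0,0,0],[0,0,0]], "twist": [0,0,0,0,0.64,0.64,0,0]}}

```text
t: 16.2
eef_pos: [0.5301, -0.0025, 0.2436]
ee_rot: [-3.142, 0.0, -0.218]
force: [-0.2, -0.1, -0.4]
width: 0.0875
gripper_force: 0.0
```

```bash
python3 -c "
from h import *
st()
g=imaging.grab_frame('scene');save(g,'s4.png')"
```

```text
t16.20 bench [-0.0202 -0.0243  0.2436] rpy [-3.1415  0.     -0.2184] F [-0.2 -0.1 -0.4] w 0.0875 g 0.0
```

View pics/s4.png

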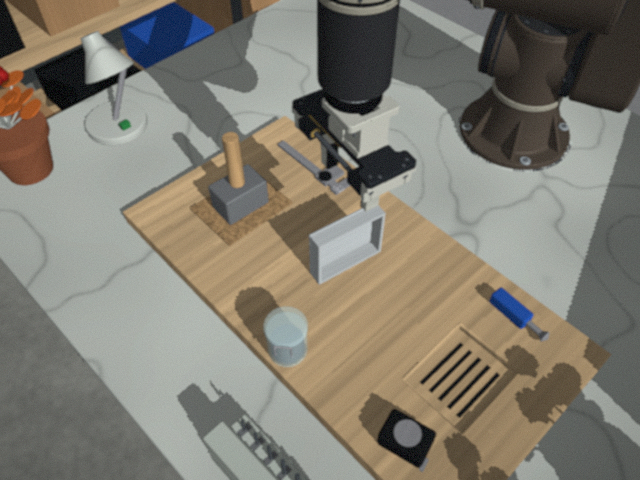

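The mallet stands on the pad, the recess is clear, and the gripper is above the cover. I'll refine the cover and recess positions from scene-view corners.

```bash
python3 - <<'E'
from h import *
np.set_printoptions(precision=4,suppress=True)
g=imaging.grab_frame("scene");f=imaging.grab_frame("top")
P=np.array([tob(at(g,u,v,.135))[:2] for u,v in((319,240.3),(384.8,215.4),(308.7,236),(374.8,203))])
print(P,P.mean(0),"len",np.linalg.norm(P[0]-P[1]),np.linalg.norm(P[2]-P[3]),"th",np.linalg.norm(P[0]-P[2]))
d=P[0]-P[1]+P[2]-P[3];print("yaw rel bench",np.arctan2(d[1],d[0]))
# slots: dark pixels in recess region -> bench coords on floor z=.018
for fr,z in((g,.018),(f,.018)):
    S=[]
    gray=cv2.cvtColor(fr["pixels"],cv2.COLOR_RGB2GRAY)
    for v,u in np.argwhere(gray<45):
        b=tob(at(fr,u,v,z))
        if abs(b[0])<.065 and abs(b[1]-.25)<.056:S.append(b[:2])
    S=np.array(S);print("slots",len(S),S.min(0),S.max(0),S.mean(0))
E
```

```text
[[ 0.0353 -0.0283]
 [-0.0783  0.0074]
 [ 0.0413 -0.0457]
 [-0.0859 -0.0224]] [-0.0219 -0.0222] len 0.11903956557838546 0.12935033458042136 th 0.018478992066079402
yaw rel bench -0.2402351756452133
slots 632 [-0.0485  0.2135] [0.0475 0.2893] [0.0004 0.2531]
slots 131 [-0.0648  0.2088] [0.0631 0.2706] [-0.0111  0.2397]
```

Emit:
{"fn": "play_rows", "kwargs": {"travel": [[-0.13,0,0.3],[0,0,0.8],[0,0,0.8],[0,0,0.8],[0,0,0.8],[0,0,0.7],[0,0,0.4],[0,0,0]], "twist": [0,0,0,0,0,0,0,0]}}

```text
t: 17.35
eef_pos: [0.5265, -0.0019, 0.1279]
ee_rot: [3.141, 0.001, -0.22]
force: [0.4, -0.7, 1.1]
width: 0.087
gripper_force: 0.0
```

Emit:
{"fn": "play_rows", "kwargs": {"travel": [[0,0,0],[0,0,0],[0,0,0],[0,0,0],[0,0,0],[0,0,0],[0,0,0],[0,0,0]], "twist": [0,0,0,0,0,0,0,0], "fingers": 0.2, "newtons": 30}}

```text
t: 18.35
eef_pos: [0.527, -0.0018, 0.1286]
ee_rot: [3.141, 0.0, -0.22]
force: [-0.8, 0.6, 0.4]
width: 0.0296
gripper_force: 30.0
```

Emit:
{"fn": "play_rows", "kwargs": {"travel": [[0,0,-0.1],[0,0,-0.2],[0,0,-0.3],[0,0,-0.3],[0,0,-0.2],[0,0,0]], "twist": [0,0,0,0,0,0]}}

```text
t: 19.1
eef_pos: [0.5273, -0.0016, 0.1567]
ee_rot: [-3.141, -0.001, -0.22]
force: [0.2, -0.0, -2.8]
width: 0.0291
gripper_force: 29.9
```

```bash
python3 -c "
from h import *
st()
g=imaging.grab_frame('scene')
a=cv2.resize(g['pixels'][130:310,260:460,::-1],(660,594));cv2.imwrite('pics/s5.png',a)"
```

```text
t19.10 bench [-0.023  -0.0235  0.1567] rpy [-3.141e+00 -1.000e-03 -2.203e-01] F [ 0.2 -0.  -2.8] w 0.0291 g 29.9
```

View pics/s5.png

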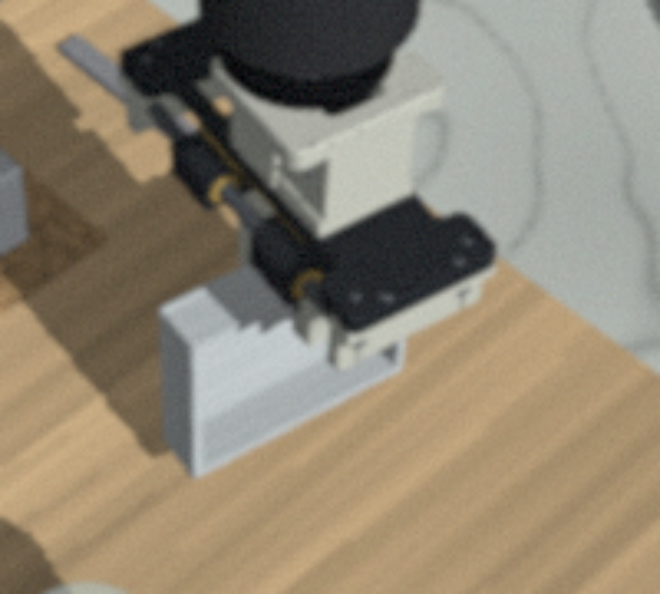

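The cover hangs level and square in the jaws, about 28 mm up. I'll align it with the bench and carry it to the −y edge of the recess.

Emit:
{"fn": "play_rows", "kwargs": {"travel": [[0,0,0],[0,0,0],[0,0,0],[0.1,-0.4,0],[0.1,-0.8,0],[0.1,-0.8,0],[0.1,-0.8,0],[0.1,-0.8,0]], "twist": [-0.42,-0.42,-0.43,0,0,0,0,0]}}

```text
t: 20.15
eef_pos: [0.5424, 0.0897, 0.156]
ee_rot: [3.142, 0.0, -0.029]
force: [-0.0, 0.5, -3.2]
width: 0.0297
gripper_force: 29.9
```

Emit:
{"fn": "play_rows", "kwargs": {"travel": [[0.1,-0.8,0],[0.1,-0.8,0],[0.1,-0.8,0],[0.1,-0.8,0],[0.1,-0.6,0],[0,-0.3,0],[0,0,0],[0,0,0]], "twist": [0,0,0,0,0,0,0,0]}}

```text
t: 21.15
eef_pos: [0.5576, 0.1894, 0.156]
ee_rot: [3.141, 0.0, -0.03]
force: [0.7, 0.1, -2.9]
width: 0.0294
gripper_force: 29.9
```

```bash
python3 - <<'E'
from h import *
st()
g=imaging.grab_frame('scene');f=imaging.grab_frame('top')
a=np.hstack([cv2.resize(g['pixels'][220:420,350:550,::-1],(400,400)),cv2.resize(f['pixels'][180:300,150:270,::-1],(400,400))]);cv2.imwrite('pics/s6.png',a)
E
```

```text
t21.15 bench [0.0016 0.1684 0.156 ] rpy [ 3.1414e+00  3.0000e-04 -3.0200e-02] F [ 0.7  0.1 -2.9] w 0.0294 g 29.9
```

View pics/s6.png

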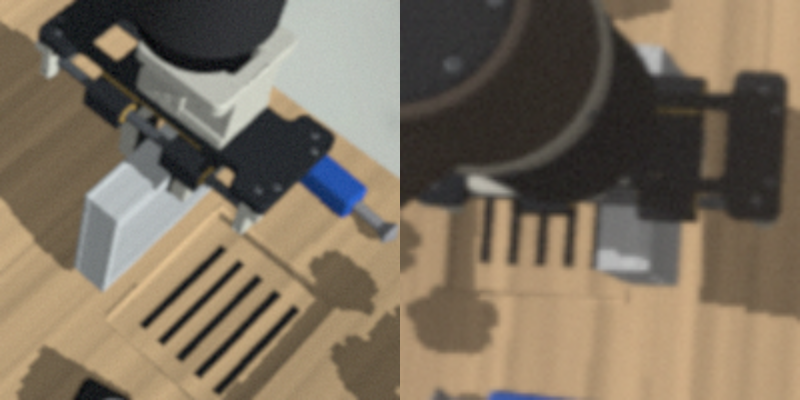

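Scene half: cover +x/open bottom corner at about px (402,365), recess +x/−y corner at about (404,379). The pan is parallel to the recess's −y edge. I'll check the offset numerically.

```bash
python3 - <<'E'
from h import *
g=imaging.grab_frame('scene');f=imaging.grab_frame('top')
print(tob(at(g,402,365,.0574)),"expect",[.0666,.1834])
print("recess corner",tob(at(g,404.1,379.3,.03)),tob(at(g,461.7,325,.03)))
for u,v in((598,268),(680,283)): print(tob(at(f,150+u*.3,180+v*.3,.0574)))
m=models.silhouettes("cover","scene")
for k in m[:1]:
    h=cv2.approxPolyDP(cv2.convexHull(np.argwhere(k["pixels"])[:,::-1].astype(np.int32)),3,True)[:,0];print(k["confidence"],h.tolist())
E
```

```text
[0.06513266 0.18550829 0.0574    ] expect [0.0666, 0.1834]
recess corner [0.06825722 0.19656557 0.03      ] [-0.07053514  0.19730389  0.03      ]
[-0.04174856 -0.04341597  0.0574    ]
[-0.04857338 -0.09435653  0.0574    ]
0.86 [[435, 283], [454, 314], [399, 364], [387, 352], [393, 318]]
```

Emit:
{"fn": "play_rows", "kwargs": {"travel": [[-0.04,-0.2,0],[0,0,0.3],[0,0,0.4],[0,0,0.25],[0,0,0.06],[0,0,0],[0,0,0]], "twist": [0,0,0,0,0,0,0]}}

```text
t: 22.28
eef_pos: [0.5571, 0.195, 0.1311]
ee_rot: [-3.141, -0.0, -0.03]
force: [0.4, -0.5, -2.7]
width: 0.0294
gripper_force: 29.9
```

Emit:
{"fn": "play_rows", "kwargs": {"travel": [[0,0,0.04],[0,0,0.03],[0,0,0]], "twist": [0,0,0]}}

```text
t: 22.65
eef_pos: [0.5569, 0.1949, 0.1291]
ee_rot: [-3.142, -0.0, -0.03]
force: [-0.1, 0.2, -2.8]
width: 0.0295
gripper_force: 29.9
```

```bash
python3 -c "
from h import *
st()"
```

```text
t22.65 bench [0.0008 0.1738 0.1291] rpy [-3.1416 -0.     -0.0298] F [-0.1  0.2 -2.8] w 0.0295 g 29.9
```

Emit:
{"fn": "play_rows", "kwargs": {"travel": [[0,0,0.03],[0,0,0.02],[0,0,0]], "twist": [0,0,0]}}

```text
t: 23.02
eef_pos: [0.557, 0.1951, 0.1286]
ee_rot: [-3.141, -0.001, -0.029]
force: [-2.5, -0.2, 5.2]
width: 0.0295
gripper_force: 29.9
```

Emit:
{"fn": "play_rows", "kwargs": {"travel": [[0,0,0],[0,0,0],[0,0,0],[0,0,0],[0,0,0],[0,0,-0.5],[0,0,-0.7],[0,0,-0.8]], "twist": [0,0,0,0,0,0,0,0], "fingers": 1}}

```text
t: 24.02
eef_pos: [0.557, 0.195, 0.1791]
ee_rot: [-3.142, -0.0, -0.03]
force: [-0.7, 0.0, -0.3]
width: 0.0873
gripper_force: 0.0
```

Emit:
{"fn": "play_rows", "kwargs": {"travel": [[0,0,0],[0,0.8,0],[0,0.8,0],[0,0.2,0],[0,0,0]], "twist": [0,0,0,0,0]}}

```text
t: 24.65
eef_pos: [0.5555, 0.1491, 0.1777]
ee_rot: [3.141, 0.0, -0.031]
force: [0.6, 0.5, -0.0]
width: 0.0876
gripper_force: 0.0
```

```bash
python3 -c "
from h import *
s=st();print(np.round(s['q'],3))
imaging.grab_frame('scene')
for k in models.silhouettes('cover','scene')[:1]:
    print(k['confidence'],cv2.approxPolyDP(cv2.convexHull(np.argwhere(k['pixels'])[:,::-1].astype(np.int32)),2,True)[:,0].tolist())
g=imaging.grab_frame('scene')
Wp=lambda b:np.append(C+RB@b[:2],b[2])
for p in((.065,.1738+.015,.03),(-.065,.1738+.015,.03),(.065,.1738+.015,.135),(.065,.1738-.015,.135)):print(pr(g,Wp(np.array(p))))
"
```

```text
t24.65 bench [0.0008 0.128  0.1777] rpy [ 3.1414e+00  2.0000e-04 -3.1000e-02] F [ 0.6  0.5 -0. ] w 0.0876 g 0.0
[ 0.602  0.25  -0.307  0.    -1.014  0.938]
0.69 [[464, 296], [454, 325], [404, 374], [400, 374], [389, 361], [394, 331], [427, 301]]
[401.73999619 374.50580215]
[455.43314567 323.706057  ]
[409.7910124  341.23525767]
[393.89656977 327.48046569]
```

Emit:
{"fn": "play_rows", "kwargs": {"travel": [[0,0,0],[0,0,0],[0,0,0],[0,0,0],[0,0,0],[0,0,0],[0,0,0],[0,0,0]], "twist": [0.95,0.95,0.95,0.95,0.95,0.95,0.95,0.95]}}

```text
t: 25.8
eef_pos: [0.5556, 0.1505, 0.1777]
ee_rot: [3.141, 0.0, -1.174]
force: [-0.9, -0.1, -0.7]
width: 0.0879
gripper_force: 0.0
```

Emit:
{"fn": "play_rows", "kwargs": {"travel": [[0,0,0],[0,0,0],[0,0,0],[0,0,0],[0,0,0.5],[0,0,0.5],[0,0,0.35],[0,0,0]], "twist": [0.95,0.95,0.96,0,0,0,0,0]}}

```text
t: 26.8
eef_pos: [0.555, 0.1497, 0.1429]
ee_rot: [3.14, -0.001, -1.598]
force: [-0.1, 0.3, -0.1]
width: 0.0881
gripper_force: 0.0
```

```bash
python3 -c "
from h import *
s=st();print(np.round(s['q'],3))"
```

```text
t26.80 bench [0.0002 0.1285 0.1429] rpy [ 3.1398e+00 -1.2000e-03 -1.5984e+00] F [-0.1  0.3 -0.1] w 0.0881 g 0.0
[ 0.604  0.285 -0.348 -0.    -0.94  -0.631]
```

Emit:
{"fn": "play_rows", "kwargs": {"travel": [[-0.3,0,0],[-0.3,0,0],[-0.25,0,0],[-0.2,0,0],[-0.2,0,0],[-0.2,0,0],[-0.2,0,0],[-0.2,0,0]], "twist": [0,0,0,0,0,0,0,0]}}

```text
t: 27.8
eef_pos: [0.5568, 0.1966, 0.144]
ee_rot: [3.142, 0.0, -1.599]
force: [-0.0, 0.6, 0.6]
width: 0.0876
gripper_force: 0.1
```

```bash
cat > c.py <<'E'
from h import *
s=st()
g=imaging.grab_frame('scene')
for k in models.silhouettes('cover','scene')[:1]:
    print(k['confidence'],cv2.approxPolyDP(cv2.convexHull(np.argwhere(k['pixels'])[:,::-1].astype(np.int32)),2,True)[:,0].tolist())
Wp=lambda b:np.append(C+RB@b[:2],b[2])
for x,y in((.065,-.0525),(.065,.0525),(-.065,.0525),(-.065,-.0525)):print("home top",np.round(pr(g,Wp(np.array([x,.25+y,.048]))),1))
E
python3 c.py
```

```text
t27.80 bench [0.0007 0.1754 0.144 ] rpy [ 3.1416  0.     -1.5989] F [-0.   0.6  0.6] w 0.0876 g 0.1
0.61 [[479, 298], [481, 303], [413, 368], [401, 374], [391, 364], [391, 359], [466, 289], [470, 289]]
home top [407.3 373.1]
home top [462.5 422.8]
home top [516.3 365.4]
home top [461.7 321.4]
```

The cover is tilting and its base has stayed put. I'll continue.

Emit:
{"fn": "play_rows", "kwargs": {"travel": [[-0.2,0,0],[-0.2,0,0],[-0.2,0,0],[-0.2,0,0],[0,0,0],[0,0,0],[0,0,0],[0,0,0]], "twist": [0,0,0,0,0,0,0,0]}}

```text
t: 28.9
eef_pos: [0.5574, 0.2161, 0.1441]
ee_rot: [-3.142, -0.0, -1.599]
force: [-0.7, -0.3, -0.9]
width: 0.0877
gripper_force: 0.0
```

```bash
python3 c.py
```

```text
t28.90 bench [0.0007 0.195  0.1441] rpy [-3.1415 -0.     -1.599 ] F [-0.7 -0.3 -0.9] w 0.0877 g 0.0
0.82 [[512, 363], [505, 374], [457, 425], [436, 409], [405, 377], [407, 370], [460, 318]]
home top [407.3 373.1]
home top [462.5 422.8]
home top [516.3 365.4]
home top [461.7 321.4]
```

The cover has fallen into the recess area, with its near edge about 3 px high, so it is still on the lip. I'll back off, come down behind it and push both finger backs square against the wall.

Emit:
{"fn": "play_rows", "kwargs": {"travel": [[0.6,0,0],[0.7,0,0],[0.6,0,0],[0,0,0.6],[0,0,0.8],[0,0,0.8],[0,0,0.8],[0,0,0.5]], "twist": [0,0,0,0,0,0,0,0]}}

```text
t: 30.0
eef_pos: [0.5555, 0.1683, 0.0548]
ee_rot: [3.14, -0.001, -1.599]
force: [0.2, 0.8, 0.7]
width: 0.0878
gripper_force: 0.0
```

Emit:
{"fn": "play_rows", "kwargs": {"travel": [[0,0,0],[-0.4,0,0],[-0.3,0,0],[-0.2,0,0],[0,0,0]], "twist": [0,0,0,0,0]}}

```text
t: 30.62
eef_pos: [0.5568, 0.1919, 0.0569]
ee_rot: [-3.141, 0.0, -1.598]
force: [0.1, -0.5, -0.7]
width: 0.0879
gripper_force: 0.0
```

```bash
python3 c.py
```

```text
t30.62 bench [0.0008 0.1708 0.0569] rpy [-3.1411e+00  4.0000e-04 -1.5980e+00] F [ 0.1 -0.5 -0.7] w 0.0879 g 0.0
0.79 [[512, 364], [457, 425], [433, 406], [404, 376], [461, 318]]
home top [407.3 373.1]
home top [462.5 422.8]
home top [516.3 365.4]
home top [461.7 321.4]
```

Emit:
{"fn": "play_rows", "kwargs": {"travel": [[-0.1,0,0],[-0.1,0,0],[-0.1,0,0],[-0.1,0,0],[0,0,0]], "twist": [0,0,0,0,0]}}

```text
t: 31.35
eef_pos: [0.557, 0.2014, 0.0565]
ee_rot: [-3.142, -0.0, -1.599]
force: [0.4, -0.9, 0.3]
width: 0.0877
gripper_force: 0.0
```

```bash
python3 c.py
```

```text
t31.35 bench [0.0007 0.1803 0.0565] rpy [-3.1416 -0.     -1.5985] F [ 0.4 -0.9  0.3] w 0.0877 g 0.0
0.59 [[512, 363], [479, 404], [457, 426], [429, 404], [404, 377], [405, 372], [462, 320]]
home top [407.3 373.1]
home top [462.5 422.8]
home top [516.3 365.4]
home top [461.7 321.4]
```

Emit:
{"fn": "play_rows", "kwargs": {"travel": [[-0.06,0,0],[-0.06,0,0],[-0.06,0,0],[-0.06,0,0],[0,0,0]], "twist": [0,0,0,0,0]}}

```text
t: 32.08
eef_pos: [0.5572, 0.2074, 0.0565]
ee_rot: [-3.142, 0.0, -1.599]
force: [0.1, -1.2, -0.4]
width: 0.0877
gripper_force: 0.4
```

```bash
python3 c.py
```

```text
t32.08 bench [0.0007 0.1863 0.0565] rpy [-3.1415e+00  1.0000e-04 -1.5987e+00] F [ 0.1 -1.2 -0.4] w 0.0877 g 0.4
0.85 [[515, 366], [507, 380], [461, 428], [433, 407], [406, 380], [409, 373], [462, 326], [488, 343]]
home top [407.3 373.1]
home top [462.5 422.8]
home top [516.3 365.4]
home top [461.7 321.4]
```

```bash
cat > d.py <<'E'
from h import *
st()
g=imaging.grab_frame('scene');f=imaging.grab_frame('top')
Wp=lambda b:np.append(C+RB@b[:2],b[2])
for y0 in(.25,.2535):
  for dz in(0,.012):
    print(y0,dz,"near top",[np.round(pr(g,Wp(np.array([x,y0-.0525,.048+dz]))),1).tolist() for x in(.065,-.065)],"far top",[np.round(pr(g,Wp(np.array([x,y0+.0525,.048]))),1).tolist() for x in(.065,-.065)],"far bottom@.03",[np.round(pr(g,Wp(np.array([x,y0+.0525,.03]))),1).tolist() for x in(.065,-.065)])
for c,fr in(('scene',g),('top',f)):
  for k in models.silhouettes('cover',c)[:1]:
    print(c,k['confidence'],cv2.approxPolyDP(cv2.convexHull(np.argwhere(k['pixels'])[:,::-1].astype(np.int32)),1.5,True)[:,0].tolist())
E
python3 d.py
```

```text
t32.17 bench [0.0008 0.1863 0.0566] rpy [-3.1415e+00  2.0000e-04 -1.5987e+00] F [-0.5 -1.   0.1] w 0.0875 g 0.3
0.25 0 near top [[407.3, 373.1], [461.7, 321.4]] far top [[462.5, 422.8], [516.3, 365.4]] far bottom@.03 [[460.2, 427.5], [513.3, 370.7]]
0.25 0.012 near top [[408.3, 369.5], [463.1, 317.6]] far top [[462.5, 422.8], [516.3, 365.4]] far bottom@.03 [[460.2, 427.5], [513.3, 370.7]]
0.2535 0 near top [[409.1, 374.7], [463.4, 322.8]] far top [[464.5, 424.5], [518.2, 366.9]] far bottom@.03 [[462.1, 429.2], [515.2, 372.2]]
0.2535 0.012 near top [[410.0, 371.1], [464.9, 319.0]] far top [[464.5, 424.5], [518.2, 366.9]] far bottom@.03 [[462.1, 429.2], [515.2, 372.2]]
scene 0.8 [[515, 366], [509, 378], [461, 429], [456, 428], [407, 381], [408, 375], [462, 326], [476, 333]]
top 0.96 [[218, 244], [215, 254], [187, 265], [170, 265], [165, 262], [165, 251], [167, 247], [175, 242]]
```

Emit:
{"fn": "play_rows", "kwargs": {"travel": [[-0.05,0,0],[-0.05,0,0],[0,0,0]], "twist": [0,0,0]}}

```text
t: 32.75
eef_pos: [0.5572, 0.2096, 0.0566]
ee_rot: [3.142, -0.0, -1.599]
force: [1.0, -2.9, 2.3]
width: 0.0874
gripper_force: 1.3
```

Emit:
{"fn": "play_rows", "kwargs": {"travel": [[0.5,0,0],[0.8,0,0],[0,0,-0.8],[0,0,-0.8],[0,0,0]], "twist": [0,0,0,0,0], "fingers": 0}}

```text
t: 33.38
eef_pos: [0.5572, 0.1767, 0.0981]
ee_rot: [-3.139, 0.002, -1.599]
force: [0.8, 0.3, -0.4]
width: 0.0435
gripper_force: 0.0
```

```bash
python3 d.py
```

```text
t33.38 bench [0.0016 0.1556 0.0981] rpy [-3.1390e+00  1.9000e-03 -1.5994e+00] F [ 0.8  0.3 -0.4] w 0.0435 g 0.0
0.25 0 near top [[407.3, 373.1], [461.7, 321.4]] far top [[462.5, 422.8], [516.3, 365.4]] far bottom@.03 [[460.2, 427.5], [513.3, 370.7]]
0.25 0.012 near top [[408.3, 369.5], [463.1, 317.6]] far top [[462.5, 422.8], [516.3, 365.4]] far bottom@.03 [[460.2, 427.5], [513.3, 370.7]]
0.2535 0 near top [[409.1, 374.7], [463.4, 322.8]] far top [[464.5, 424.5], [518.2, 366.9]] far bottom@.03 [[462.1, 429.2], [515.2, 372.2]]
0.2535 0.012 near top [[410.0, 371.1], [464.9, 319.0]] far top [[464.5, 424.5], [518.2, 366.9]] far bottom@.03 [[462.1, 429.2], [515.2, 372.2]]
scene 0.81 [[516, 367], [512, 376], [461, 430], [406, 381], [409, 374], [462, 324]]
top 0.88 [[215, 261], [198, 265], [166, 264], [164, 257], [188, 239], [201, 244], [215, 258]]
```

The pixel corners match home: near top (409,374) and (462,324). I'll confirm by touch with the closed fingertips; at home, contact should come at TCP z ≈ 0.067.

Emit:
{"fn": "play_rows", "kwargs": {"travel": [[-0.8,0,0],[-0.8,0,0],[-0.8,0,0],[0,0,0.4],[0,0,0.4],[0,0,0.3],[0,0,0],[0,0,0]], "twist": [0,0,0,0,0,0,0,0]}}

```text
t: 34.58
eef_pos: [0.5581, 0.2369, 0.0691]
ee_rot: [-3.142, -0.0, -1.599]
force: [-0.0, 0.2, -0.2]
width: 0.0004
gripper_force: 0.0
```

Emit:
{"fn": "play_rows", "kwargs": {"travel": [[0,0,0.05],[0,0,0.05],[0,0,0.05],[0,0,0]], "twist": [0,0,0,0]}}

```text
t: 35.08
eef_pos: [0.5582, 0.2372, 0.0673]
ee_rot: [-3.141, 0.0, -1.598]
force: [-6.5, -1.0, 15.3]
width: 0.0008
gripper_force: 7.7
```

Emit:
{"fn": "play_rows", "kwargs": {"travel": [[0,0,-0.3],[0,0,-0.2],[-0.9,0,0],[-0.9,0,0],[-0.8,0,0],[0,0,0.3],[0,0,0.12],[0,0,0]], "twist": [0,0,0,0,0,0,0,0]}}

```text
t: 36.08
eef_pos: [0.5595, 0.3025, 0.0674]
ee_rot: [3.141, 0.0, -1.599]
force: [-1.6, 1.2, 2.4]
width: 0.0003
gripper_force: 1.5
```

Emit:
{"fn": "play_rows", "kwargs": {"travel": [[0,0,0.04],[0,0,0.04],[0,0,0]], "twist": [0,0,0]}}

```text
t: 36.45
eef_pos: [0.5596, 0.3025, 0.0673]
ee_rot: [-3.141, 0.001, -1.598]
force: [-9.0, 0.5, 18.5]
width: 0.0001
gripper_force: 8.9
```

Contact comes at the same height (0.067) at both ends, so the cover is level and home. I'll lift clear and check the whole scene.

Emit:
{"fn": "play_rows", "kwargs": {"travel": [[0,0,-0.3],[0,0,-0.8],[0,0,-1],[0,0,-1],[0,0,-1],[0,0,-1],[0,0,-1],[0,0,0]], "twist": [0,0,0,0,0,0,0,0]}}

```text
t: 37.45
eef_pos: [0.5607, 0.3023, 0.2198]
ee_rot: [-3.139, 0.002, -1.599]
force: [1.0, -0.2, -0.4]
width: 0.0003
gripper_force: 0.0
```

```bash
python3 d.py; python3 - <<'E'
from h import *
imaging.grab_frame('scene')
for n in("mallet","jar","countersink","tape","caliper"):print(n,[(np.round(x["extent"]).tolist(),round(x["confidence"],2)) for x in models.boxes_of(n,"scene")[:2]])
g=imaging.grab_frame('scene')
Wp=lambda b:np.append(C+RB@b[:2],b[2])
print("mallet expect top",pr(g,Wp(np.array([.03,-.25,.204]))),"base",pr(g,Wp(np.array([.03,-.25,.034]))))
E
```

```text
t37.45 bench [0.0015 0.2812 0.2198] rpy [-3.1390e+00  1.9000e-03 -1.5991e+00] F [ 1.  -0.2 -0.4] w 0.0003 g 0.0
0.25 0 near top [[407.3, 373.1], [461.7, 321.4]] far top [[462.5, 422.8], [516.3, 365.4]] far bottom@.03 [[460.2, 427.5], [513.3, 370.7]]
0.25 0.012 near top [[408.3, 369.5], [463.1, 317.6]] far top [[462.5, 422.8], [516.3, 365.4]] far bottom@.03 [[460.2, 427.5], [513.3, 370.7]]
0.2535 0 near top [[409.1, 374.7], [463.4, 322.8]] far top [[464.5, 424.5], [518.2, 366.9]] far bottom@.03 [[462.1, 429.2], [515.2, 372.2]]
0.2535 0.012 near top [[410.0, 371.1], [464.9, 319.0]] far top [[464.5, 424.5], [518.2, 366.9]] far bottom@.03 [[462.1, 429.2], [515.2, 372.2]]
scene 0.79 [[515, 366], [515, 371], [509, 380], [461, 430], [454, 426], [407, 382], [410, 373], [450, 336], [510, 362]]
top 0.56 [[217, 206], [219, 215], [215, 265], [165, 263], [164, 249], [168, 204], [188, 203]]
mallet [([238.0, 180.0, 60.0, 94.0], 0.59)]
jar [([286.0, 339.0, 46.0, 61.0], 0.67)]
countersink [([542.0, 336.0, 15.0, 14.0], 0.56)]
tape [([407.0, 438.0, 57.0, 62.0], 0.74)]
caliper [([318.0, 170.0, 76.0, 52.0], 0.75)]
mallet expect top [229.70993174 135.8062297 ] base [240.38859774 204.08663643]
```

Everything is in place: the countersink is only partly hidden by the arm and was never touched. I'll hand in.

```bash
python3 -c "
from station import arm
print(arm.job_done())"
```

```text
the job is handed in; nothing more can be done
None
```

The job is handed in at about 38 s: the mallet stands upright in the middle of the cork pad, and the cover lies closed face up and level in the port recess, checked by touch towards both its near and far sides; nothing else was touched.

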